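Lock the stop screw of an optical mount with its jam nut

TASK

Slip the keeper over the square head of the stop screw with its tail down in the fork, fully home, so that the screw cannot turn. Then push the lever of the jam nut round clockwise (seen from above) by its upright pin until the nut is firmly tight, about 17 N at the pin and never above 25 N, without letting the screw turn from its setting. Leave the keeper on and leave the other parts on the breadboard alone.

Things in the scene. Friction and masses are not known exactly. Their poses are not given: they have to be found in the camera images.
- mount: fixed aluminium mount with black block, on the breadboard; place and yaw vary. Origin on the vertical screw axis at the underside; z up, x towards the fork. Base plate 150 x 100 x 12 mm (x -57 to 93), block 60 x 60 up to z 40. Fork: pillar at x 75 (16 x 40 mm, top z 74) with two upright pins (diameter 8, y +-13.5, coned tops at z 100), a gap of 19 mm.
- screw: stop screw, on the mount's z axis, origin as the mount's. A round shoulder (diameter 40) ends at z 74 mm; above it a square head 24 x 24 mm, z 74 to 96, the last 6 mm tapered. At the start its x is along the mount's x: the setting to keep, within 0.2 rad. The nut's thread drags the screw round with it unless the keeper holds it.
- nut: steel hexagonal jam nut round the screw (44 mm over corners, z 43 to 56), origin as the mount's, z up. Along its own x runs a lever (12 mm wide, top at z 53.5) with the upright pin at 65 mm. At the start the lever stands 115 to 140 degrees clockwise from the mount's x axis, seen from above; tightening turns it on clockwise. It stays where it is left.
- nut_pin (a point): centre of the top of the lever's pin (diameter 12), 90 mm above the mount's underside, 36 mm clear above the lever. The nut runs freely (about 5 N at the pin) for 20 to 65 degrees, how far is unknown, until it bites; then the push rises: the washer gives at about 13 N, and 0.15 rad (10 mm at the pin) later, at about 17 N, all stops hard. Push it from the side: squeezing counts as force too.
- washer_tab (a point): tip of the tab of the brass washer (diameter 52, 3 mm thick) under the nut, 38 mm from the screw axis. It stands still until the nut bites, then is carried clockwise by up to 5.7 mm; the nut is tight once it has moved over 2.5 mm
- keeper: loose steel keeper, 160 g, lying flat on the breadboard: a ring 46 x 46 x 14 mm with a through square hole of 25.5 mm, and a tail 16 mm wide along x to x 90 mm, 14 mm thick. Origin at the centre of the hole at the underside, z up. Fully home its underside is 74 mm above the mount's underside, its origin on the screw axis and its x axis along the mount's x axis (not turned end for end).
- keeper_fin (a point): centre of the top of the keeper's grip fin: 28 mm long (along x), 12 mm wide (along y), standing on the tail from 14 to 46 mm above the keeper's underside, centred 34 mm from the hole's centre
- lens: loose black lens barrel, diameter 54, 62 mm tall; bystander, not to be moved. Origin at its underside
- post_holder: loose aluminium post holder, diameter 32, 58 mm tall; bystander, not to be moved. Origin at its underside
- spacer_block: loose aluminium block 50 x 30 x 30 mm; bystander, not to be moved. Origin at its underside
Things that resemble listed ones, but are neither listed nor needed, are in the scene too. What is meant by the keeper is not orange or purple, and is the smaller of those in its own colour.

How it is judged:
By the outcome, as a careful person would: the job done as asked, in the order asked, and still so for the second after the job is handed in, with the robot touching nothing.
It also fails if it takes over 62 s, if anything falls off the work surface, if the arm or the gripper's body presses on something with over 40 N, if the wrist force passes 120 N, or if a joint passes its speed limit or range.

ROBOT

A 6-joint arm with a two-finger parallel gripper is mounted at the origin on the work surface. World frame = base frame: x ahead of the robot, y to its left, z up, the work surface at z = 0. Lengths are in m, angles in rad, forces in N, time in s.
With the tool pointing down it reaches from about 0.275 to 1 m from the base axis. Payload 8.4 kg.
Tool frame: the origin (TCP) lies on the centre line of the jaws, within the pads' length; the fingertips stand 17 mm ahead of it and the grasp point (between the pads) lies 2 mm behind it (bot.tcp_to_tips is the y of the fingertips in the tool frame, in m); y points along the fingers, z is the direction in which the jaws open and shut, and the axes are right-handed (so a half turn about y gives the same grasp; the last joint's range is limited). The gripper opens to 85 mm and grips with 20 to 120 N. Pads are 22 mm wide; open, the fingers measure 114 mm over their backs; the gripper's body (76 mm by 85 mm) begins 54 mm behind the grasp point. The pads swing forward as they close: fully open they stand 13 mm farther back than shut.
Start: joints at [-1.282, 0.353, 1.633, -0, 1.155, -0.002], TCP at [0.179, -0.599, 0.248] pointing down, gripper open.
Joint ranges: [-2.63, 2.63], [-0.92, 2.1], [0.06, 2.66], [-1.3, 4.44], [0, 2.69], [-3.02, 3.02]. Speed limits (rad/s): [2.22, 2.22, 2.79, 3.14, 3.14, 3.14].

INTERFACE

Orientations are given as a unit quaternion [x, y, z, w].
In Python, from workcell import bot, hand, kinematics, get_obs, vision, hand_in gives the robot as it stands. The module is installed in compiled form; this text tells all that it offers. Calls block until the motion is done:
- bot.reach(position, orientation): joint-space move of the TCP to a pose.
- bot.servo_line(position, ori=None, velocity=0.15): straight line of the TCP; ori=None keeps the orientation; velocity is the mean speed in m/s.
- bot.goto_joints(angles): joint-space move.
- hand.move_gripper(opening, strength=None): finger opening in m; strength is the grip in N (None keeps the last); returns when the fingers have stopped.
- bot.dwell(seconds).
- kinematics.solve_ik(position, orientation): joint angles nearest the present ones, or None.
- get_obs(): the state.
- vision.read_camera(name): name is "side" or "top"; returns a dict with "frame" (420x560x3 uint8, red, green, blue), "intrinsics" (3x3 intrinsics, pixels), "dist" ([k1, k2, p1, p2, k3] as OpenCV has them; the pictures are not rectified), "view" (4x4, takes a point from world to camera coordinates). Camera axes: x right, y down, z forward; pixel columns grow to the right and rows downward; lengths in m; the calibration is good to about 2 mm. A picture is of the moment at which its call begins. There is no depth.
A pose or a line that the arm cannot do raises bot.IKError and nothing moves.
- hand_in(): hands the job in, once; it reports no verdict.
The state is a dict: "time_s": time; "joint_pos": joint angles; "joint_vel": joint speeds; "joint_efforts": joint torques, N m; "position": TCP position; "orientation": TCP orientation; "wrist_force": force on the tool from outside, world axes, zero at the start; "ft_torque": the same for the moment, N m; "gripper_width": finger opening in m.
Only numpy, scipy, OpenCV 4.12 (cv2) and the standard library are available. Lean on these libraries where they do the work, as an engineer would, in place of code of your own. Each camera call takes 0.05 s, during which the arm holds its last target.

## Working session

There is one attempt and no reset: what is moved stays moved. The work goes in short steps, each a Python script; the robot and the scene stay as the last script left them, time stands still between calls to the robot, and variables do not carry over. Pictures are saved under pics/ and viewed, and the job is handed in when it is done.

```bash
mkdir -p pics; ls; python3 - <<'E'
from workcell import bot, hand, kinematics, get_obs, vision
import cv2,numpy as np
for n in("top","side"):
    r=vision.read_camera(n); cv2.imwrite(f"pics/{n}0.png",r["frame"][:,:,::-1]); print(n,r["intrinsics"],r["dist"],r["view"])
o=get_obs();print(o, bot.tcp_to_tips)
E
```

```text
pics
top [[412.02193556   0.         278.98590708]
 [  0.         412.02193556 208.72091782]
 [  0.           0.           1.        ]] [-0.01723592  0.          0.          0.          0.        ] [[ 0.15320344 -0.98817519  0.00620483  0.04979049]
 [-0.96759164 -0.15128179 -0.20218861  0.48985422]
 [ 0.20073645  0.02497225 -0.97932694  1.05042165]
 [ 0.          0.          0.          1.        ]]
side [[456.79541461   0.         281.37714092]
 [  0.         456.79541461 209.72513663]
 [  0.           0.           1.        ]] [-0.12205466  0.          0.          0.          0.        ] [[-0.96188148 -0.2733819  -0.00680801  0.48603029]
 [-0.17236378  0.62540569 -0.76102461  0.0787563 ]
 [ 0.21230812 -0.73084202 -0.64868729  1.3012642 ]
 [ 0.          0.          0.          1.        ]]
{'time_s': 0.1, 'joint_pos': array([-1.28239472e+00,  3.53576828e-01,  1.63405427e+00,  3.08352272e-05,
        1.15519876e+00, -2.36993131e-03]), 'joint_vel': array([ 0.00053134, -0.00272029, -0.00310619,  0.00069159,  0.00124325,
        0.00040473]), 'joint_efforts': array([-4.18873633e-04, -6.06356907e+01, -3.42818105e+01, -9.74623117e-05,
        3.84361818e-03,  2.67795497e-05]), 'position': array([ 0.17909447, -0.5983704 ,  0.24764038]), 'orientation': array([-0.10248958,  0.70008175, -0.699213  ,  0.10238463]), 'wrist_force': array([1.26027083, 0.06515023, 0.10481559]), 'ft_torque': array([-0.02308829, -0.05940562, -0.0101668 ]), 'gripper_width': 0.08567903925083481} 0.017
```

View pics/top0.png

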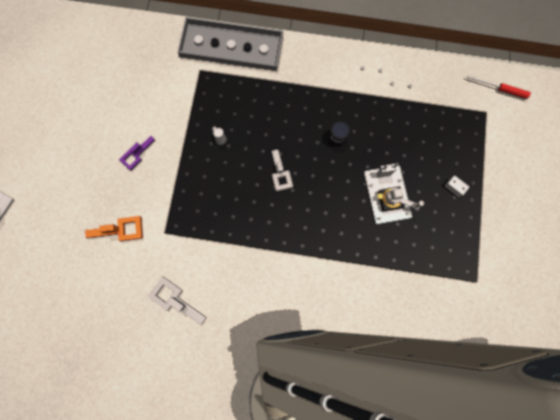

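View pics/side0.png

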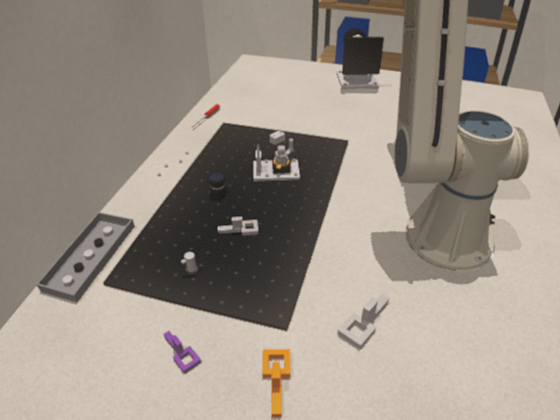

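The top view shows the grey keeper with its hole near (282,181) and its tail up to (277,152). The mount is near (388,193), and the larger grey decoy is near (178,300). I'll zoom in on the parts that matter.

```bash
python3 - <<'E'
import cv2,numpy as np
t=cv2.imread("pics/top0.png");s=cv2.imread("pics/side0.png")
def c(im,x,y,w,h,k): return cv2.resize(im[y:y+h,x:x+w],None,fx=k,fy=k,interpolation=cv2.INTER_CUBIC)
cv2.imwrite("pics/a.png",np.hstack([c(t,355,155,80,75,5*1),c(t,255,140,60,75,5)]) )
cv2.imwrite("pics/b.png",np.hstack([c(s,240,120,75,70,5),c(s,205,200,75,70,5)]))
E
```

```text
(no output)
```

View pics/a.png

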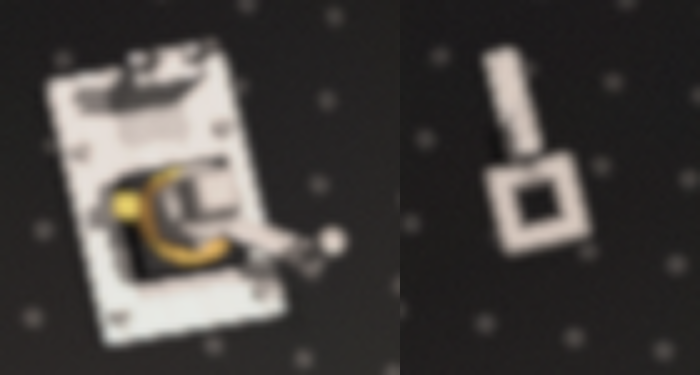

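View pics/b.png

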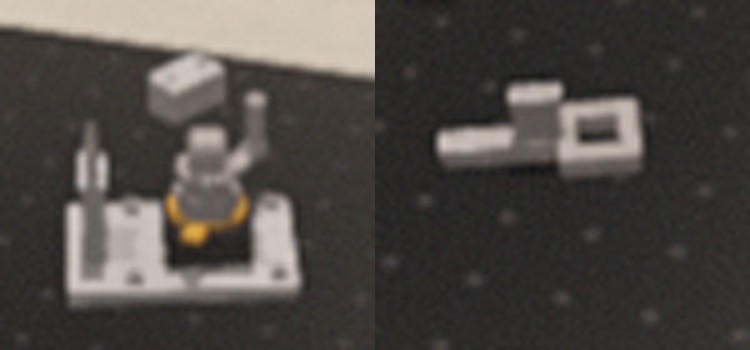

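The crops show the mount with its fork towards the top of the picture, at yaw ≈ 0 or slightly positive. The lever pin is at about (421.6,203.4) and the square head at about (398,193). The keeper's hole is at about (283,180), with its tail also pointing up. Next I fit the poses by aligning model edges to the images.

```bash
cat > h.py <<'E'
import cv2,numpy as np
from scipy.optimize import least_squares
from scipy.ndimage import map_coordinates,gaussian_filter
def proj(r,P):
    P=np.asarray(P,float).reshape(-1,3);V=r["view"]
    rv=cv2.Rodrigues(V[:3,:3])[0]
    return cv2.projectPoints(P,rv,V[:3,3],r["intrinsics"],np.array(r["dist"]))[0].reshape(-1,2)
def xf(p,P):
    x,y,z,a=p;c,s=np.cos(a),np.sin(a);P=np.asarray(P,float)
    return np.stack([x+c*P[:,0]-s*P[:,1],y+s*P[:,0]+c*P[:,1],z+P[:,2]],1)
def back(r,uv,z):
    V=r["view"];n=cv2.undistortPoints(np.array([[uv]],float),r["intrinsics"],np.array(r["dist"]))[0,0]
    d=V[:3,:3].T@np.array([n[0],n[1],1]);o=-V[:3,:3].T@V[:3,3];return o+d*(z-o[2])/d[2]
def rect(x0,x1,y0,y1,z): return [((x0,y0,z),(x1,y0,z)),((x1,y0,z),(x1,y1,z)),((x1,y1,z),(x0,y1,z)),((x0,y1,z),(x0,y0,z))]
def edges_res(r,g,p,E,win=3.,n=15,ret=False):
    out=[];vis=[]
    for a,b in E:
        t=np.linspace(.08,.92,n)[:,None]
        P=xf(p,np.array(a)*(1-t)+np.array(b)*t);u=proj(r,P)
        d=u[-1]-u[0];d/=np.linalg.norm(d);nn=np.array([-d[1],d[0]])
        s=np.arange(-win-.5,win+.51,.25)
        Q=u[:,None]+s[None,:,None]*nn
        v=map_coordinates(g,[Q[...,1],Q[...,0]],order=1)
        gr=np.abs(np.gradient(v,axis=1)).mean(0)*np.exp(-(s/win)**2/2)   # averaged over the edge
        k=gr[1:-1].argmax()+1
        dd=gr[k-1]-2*gr[k]+gr[k+1];off=s[k]+(0.25*.5*(gr[k-1]-gr[k+1])/dd if dd<0 else 0)
        out.append((u.mean(0),nn,off,gr[k]));vis.append(u)
    return out
def fit(rs,Es,p,shift=True,iters=12,win=3.,zfix=None,verbose=True):
    """rs dict cam->r ; Es dict cam->edge list. refine p=(x,y,z,yaw)"""
    p=np.array(p,float);G={k:gaussian_filter(cv2.cvtColor(rs[k]["frame"],cv2.COLOR_RGB2GRAY).astype(float),.6) for k in rs}
    for it in range(iters):
        M=[];w=win if it<6 else max(1.5,win/2)
        for k in Es:
            for e,o in zip(Es[k],edges_res(rs[k],G[k],p,Es[k],w)):
                M.append((k,e,o))
        def f(q):
            R=[]
            for k,(a,b),o in M:
                m=proj(rs[k],xf(q,[(np.array(a)*(1-t)+np.array(b)*t) for t in (.25,.75)]))
                for mi in m:
                    # target line offset: measured at old p
                    R.append(mi@o[1])
            return np.array(R)
        b=f(p)+np.repeat([o[2] for _,_,o in M],2)
        def g(q):
            z=f(q)-b
            return z if zfix is None else np.append(z,(q[2]-zfix)*3000)
        s=least_squares(g,p,loss="soft_l1",f_scale=.5,x_scale=[.01,.01,.01,.1]);p=s.x
    if verbose:
        print("p",p.round(4),"rms px",np.sqrt(np.mean([o[2]**2 for _,_,o in M])).round(2))
        for k,e,o in M: print("  ",k,np.round(o[0],0),"off %.2f g %.1f"%(o[2],o[3]))
    return p
def draw(r,p,E,fn,box,k=6):
    x,y,w,h=box;im=cv2.resize(r["frame"][y:y+h,x:x+w,::-1],None,fx=k,fy=k,interpolation=cv2.INTER_CUBIC)
    for a,b in E:
        u=(proj(r,xf(p,[a,b]))-[x-.5,y-.5])*k
        cv2.line(im,tuple(u[0].astype(int)),tuple(u[1].astype(int)),(0,0,255),1)
    if fn: cv2.imwrite(fn,im)
    return im
W=lambda L:[tuple(tuple(np.array(q)/1000) for q in e) for e in L]
# ring top, hole top, tail end, fin top
RING=W(rect(-23,23,-23,23,14));HOLE=W(rect(-12.75,12.75,-12.75,12.75,14))
TAIL=W([((48,8,14),(90,8,14)),((48,-8,14),(90,-8,14)),((90,-8,14),(90,8,14))])
FIN=W(rect(20,48,-6,6,46))
PLATE=W(rect(-57,93,-50,50,12));BLOCK=W(rect(-30,30,-30,30,40));HEAD=W(rect(-12,12,-12,12,90));PIL=W(rect(67,83,-20,20,74))
E
cat > s1.py <<'E'
from workcell import *
from h import *
rs={k:vision.read_camera(k) for k in("top","side")}
t=rs["top"]
for uv in [(364,172),(399,163),(412,217),(376.6,224)]: print(back(t,uv,.022).round(4))
print("hole",back(t,(283,180),.022),"tail",back(t,(275,150),.022))
a=back(t,(364,172),.022);b=back(t,(399,163),.022);c=back(t,(412,217),.022);d=back(t,(376.6,224),.022)
ce=(a+b+c+d)/4;yaw=np.arctan2(*( (a+b-c-d)[:2][::-1]))
ax=np.array([np.cos(yaw),np.sin(yaw)]);o=ce[:2]-.018*ax
print("mount guess",o,yaw)
pm=[*o,.012,yaw]
h=back(t,(283,180),.022);tl=back(t,(275,150),.022);y2=np.arctan2(*(tl-h)[:2][::-1])
pk=[h[0],h[1],.012,y2];print("keeper guess",pk)
print("MOUNT");pm=fit(rs,{"top":PLATE,"side":PLATE},pm)
for c in rs: fit({c:rs[c]},{c:PLATE},pm,zfix=pm[2])
print("KEEPER");E={"top":RING+HOLE+TAIL,"side":RING+HOLE+TAIL+FIN};pk=fit(rs,E,pk)
for c in rs: fit({c:rs[c]},{c:E[c]},pk,zfix=pk[2],verbose=True)
i=[draw(t,pm,PLATE+HEAD+PIL,None,(355,155,80,75),5),draw(t,pk,RING+HOLE+TAIL+FIN,None,(255,140,60,75),5)]
j=[draw(rs["side"],pm,PLATE+HEAD+PIL,None,(240,120,75,70),5),draw(rs["side"],pk,RING+HOLE+TAIL+FIN,None,(205,200,65,70),5)]
v=np.vstack([np.hstack(i),np.hstack(j)]) ;v=cv2.resize(v,None,fx=.8,fy=.8);cv2.imwrite("pics/fit1.png",v)
E
python3 s1.py
```

```text
[ 0.6225 -0.0936  0.022 ]
[ 0.6641 -0.1883  0.022 ]
[ 0.5155 -0.2382  0.022 ]
[ 0.4812 -0.1441  0.022 ]
hole [0.56436914 0.12672959 0.022     ] tail [0.64763723 0.16232087 0.022     ]
mount guess [ 0.55378106 -0.1719486 ] 0.3335052034734634
keeper guess [np.float64(0.5643691417521517), np.float64(0.12672958876389345), 0.012, np.float64(0.4039270432546419)]
MOUNT
p [ 0.5543 -0.1709  0.0091  0.3333] rms px 0.4
   top [405. 190.] off 0.33 g 10.4
   top [381. 168.] off 0.13 g 7.3
   top [370. 197.] off 0.24 g 13.5
   top [394. 220.] off 0.40 g 13.3
   side [275. 160.] off 0.41 g 4.6
   side [253. 169.] off 0.56 g 14.4
   side [277. 177.] off 0.66 g 8.1
   side [298. 167.] off 0.15 g 14.8
p [ 0.5537 -0.1713  0.0091  0.3333] rms px 0.29
   top [405. 191.] off 0.29 g 10.5
   top [381. 168.] off 0.31 g 7.1
   top [370. 197.] off 0.28 g 13.3
   top [394. 220.] off 0.28 g 13.9
p [ 0.5549 -0.1691  0.0091  0.3336] rms px 0.45
   side [275. 160.] off 0.57 g 4.3
   side [253. 169.] off 0.36 g 15.3
   side [276. 177.] off 0.46 g 8.7
   side [298. 168.] off 0.37 g 14.2
KEEPER
p [0.5643 0.1294 0.0086
[... 1262 characters left out ...]
-0.28 g 11.2
   top [274. 158.] off -0.30 g 12.0
   top [279. 156.] off 0.30 g 11.6
   top [275. 150.] off 0.29 g 11.6
p [0.5647 0.1295 0.0086 0.3898] rms px 0.18
   side [249. 220.] off 0.29 g 13.2
   side [241. 226.] off -0.28 g 8.3
   side [250. 231.] off 0.23 g 8.5
   side [257. 225.] off 0.20 g 13.5
   side [249. 222.] off -0.12 g 7.8
   side [245. 226.] off 0.08 g 9.4
   side [249. 228.] off -0.10 g 12.4
   side [254. 225.] off -0.10 g 9.6
   side [225. 229.] off -0.17 g 8.9
   side [225. 226.] off 0.21 g 14.2
   side [218. 228.] off 0.25 g 14.2
   side [236. 217.] off 0.15 g 14.3
   side [232. 218.] off 0.10 g 12.9
   side [237. 219.] off 0.20 g 8.9
   side [241. 218.] off 0.07 g 13.2
```

View pics/fit1.png

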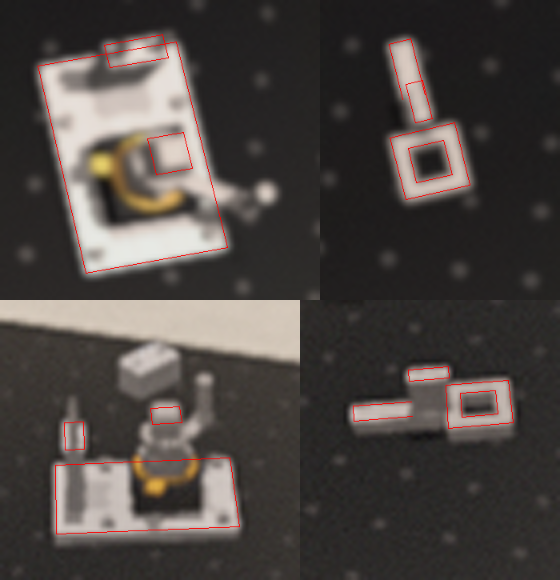

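The edge fits match in both pictures to about 0.3 px. Underside z comes out at 9 mm for both parts, which agrees with the breadboard's thickness. The cameras differ by about 2 mm in y at the mount, so I'll re-measure once the keeper is held over the head. Now the grasp.

```bash
cat >> h.py <<'E'
from scipy.spatial.transform import Rotation as Rot
def quat(yaw,flip=0):
    """tool y down, tool z along horizontal direction yaw+90deg (jaws across), flip turns half"""
    a=yaw+np.pi/2+np.pi*flip
    z=np.array([np.cos(a),np.sin(a),0]);y=np.array([0,0,-1.]);x=np.cross(y,z)
    return Rot.from_matrix(np.stack([x,y,z],1)).as_quat()
E
cat > s2.py <<'E'
from workcell import *
from h import *
print(Rot.from_quat(get_obs()["orientation"]).as_matrix().round(2))
K=np.array([.5642,.1294]);yk=.3896
f=K+.034*np.array([np.cos(yk),np.sin(yk)])
for fl in(0,1):
    for z in(.15,.045): print(fl,z,kinematics.solve_ik([*f,z],quat(yk,fl)))
    print("mount",kinematics.solve_ik([.587,-.16,.2],quat(.3335,fl)))
E
python3 s2.py
```

```text
[[-0.96 -0.    0.29]
 [-0.29  0.   -0.96]
 [ 0.   -1.   -0.  ]]
0 0.15 [ 2.32075241e-01  4.39790572e-01  1.74429951e+00 -4.44089210e-16
  9.57502571e-01 -1.72832109e+00]
0 0.045 [ 2.32075241e-01  5.83174801e-01  1.79478823e+00 -4.44089210e-16
  7.63629618e-01 -1.72832109e+00]
mount [-2.68573319e-01  3.76234715e-01  1.71528395e+00 -4.44089210e-16
  1.05007398e+00 -2.17286965e+00]
1 0.15 [ 2.32075241e-01  4.39790572e-01  1.74429951e+00 -4.44089210e-16
  9.57502571e-01  1.41327157e+00]
1 0.045 [ 2.32075241e-01  5.83174801e-01  1.79478823e+00 -4.44089210e-16
  7.63629618e-01  1.41327157e+00]
mount [-2.68573319e-01  3.76234715e-01  1.71528395e+00 -4.44089210e-16
  1.05007398e+00  9.68723008e-01]
```

Both flips solve. I'll use flip 1, which leaves more wrist range.

```bash
cat > s3.py <<'E'
from workcell import *
from h import *
K=np.array([.5642,.1294]);yk=.3896
f=K+.034*np.array([np.cos(yk),np.sin(yk)]);q=quat(yk,1)
T=lambda s:print(s,round(get_obs()["time_s"],2),get_obs()["position"].round(4),get_obs()["wrist_force"].round(1),round(get_obs()["gripper_width"],4))
bot.reach([*f,.16],q);T("above")
hand.move_gripper(.045);T("open")
bot.servo_line([*f,.0086+.037],velocity=.1);T("down")
hand.move_gripper(.0,strength=70);T("grip")
bot.servo_line([*f,.0086+.037+.1],velocity=.15);T("up")
E
python3 s3.py
```

```text
above 3.2 [0.5959 0.1416 0.1601] [0.2 0.1 0.6] 0.0856
open 3.67 [0.5957 0.1423 0.16  ] [-0.4 -0.1 -0.3] 0.0448
down 4.97 [0.5962 0.1424 0.0463] [ 0.  -0.2 -0.1] 0.0452
grip 5.37 [0.5961 0.1424 0.0463] [-2.5  0.1  6.6] 0.0104
up 6.18 [0.595  0.1421 0.1447] [-0.  0. -2.] 0.0113
```

Lifted: −2 N of weight at the wrist and width 11 mm. Now to a hover over the head to look.

```bash
cat > s4.py <<'E'
from workcell import *
from h import *
T=lambda s:print(s,round(get_obs()["time_s"],2),get_obs()["position"].round(4),get_obs()["wrist_force"].round(1),round(get_obs()["gripper_width"],4))
M=np.array([.5545,-.1702]);ym=.3335
f=M+.034*np.array([np.cos(ym),np.sin(ym)]);q=quat(ym,1)
p=get_obs()["position"];bot.servo_line([p[0],p[1],.19],velocity=.2)
bot.reach([*f,.19],q);T("over")
bot.servo_line([*f,.163],velocity=.1);T("hover")
bot.dwell(.3);T("")
import pickle
rs={k:vision.read_camera(k) for k in("top","side")};pickle.dump((rs,get_obs()),open("hover.pkl","wb"))
for c,b in(("top",(350,140,100,90)),("side",(235,90,100,100))):
    draw(rs[c],[*M,.163-.037,ym],RING+HOLE+TAIL+FIN,"pics/hov_%s.png"%c,b,6)
E
python3 s4.py
```

```text
over 7.72 [ 0.5867 -0.158   0.1896] [-0.6  0.3 -1.5] 0.0109
hover 8.13 [ 0.5865 -0.1582  0.1626] [ 0.5 -0.3 -2.5] 0.011
 8.43 [ 0.587  -0.1591  0.1636] [ 0.6 -1.3 -1.6] 0.0111
```

View pics/hov_top.png

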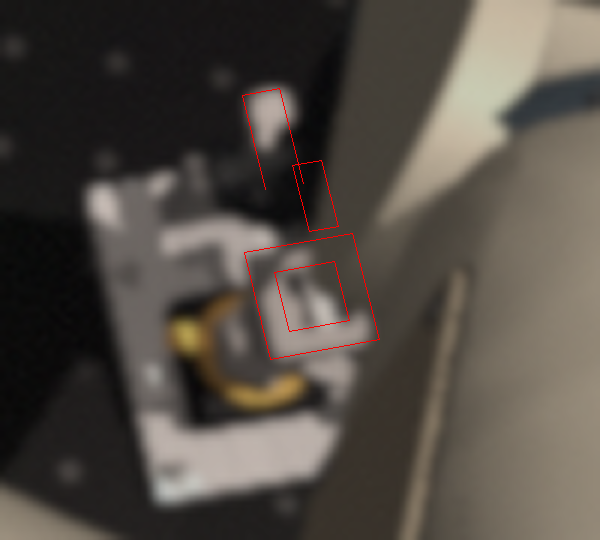

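View pics/hov_side.png

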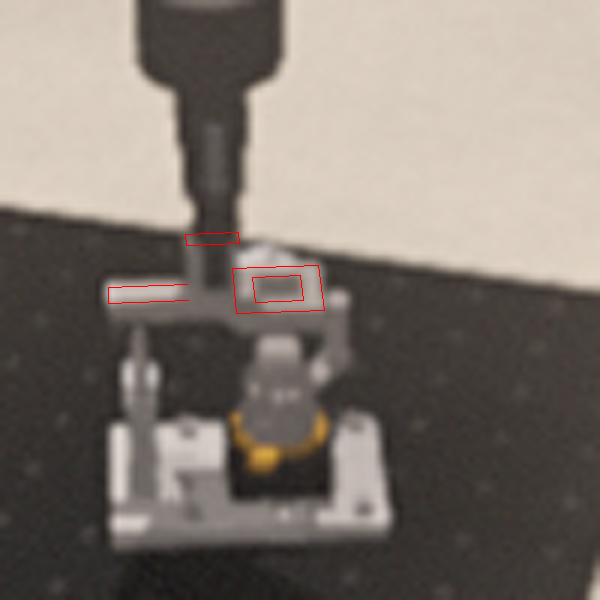

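The side view shows the held keeper within about 1 px of the prediction, tail end at about crop (108,295), directly above the head. The top view is partly hidden by the arm. I'll fit the held keeper in each camera and compare it with that camera's own mount fit.

```bash
cat > s5.py <<'E'
from h import *
import pickle
rs,o=pickle.load(open("hover.pkl","rb"));print(o["position"],Rot.from_quat(o["orientation"]).as_euler("xyz"))
z=.163-.0463+.0086-.0002
p0=[.5545,-.1702,z,.3335]
S=RING+HOLE+TAIL
side=[RING[2-0],RING[0],RING[1],RING[3]]+HOLE+TAIL
print("side");a=fit({"side":rs["side"]},{"side":RING+HOLE+TAIL},p0,zfix=z)
print("top");b=fit({"top":rs["top"]},{"top":[RING[2],RING[3],RING[0]]+[TAIL[2],TAIL[0]]},p0,zfix=z)
E={"side":S,"top":[RING[2],RING[3]]+[TAIL[2],TAIL[0]]}
print("joint");c=fit(rs,E,p0)
i=draw(rs["top"],b,RING+TAIL,None,(350,140,70,70),6);j=draw(rs["side"],a,RING+HOLE+TAIL,None,(240,110,60,70),6);cv2.imwrite("pics/fit2.png",np.hstack([i,j]))
R=Rot.from_euler("z",-.3335).as_matrix()
for n,k,m in(("side",a,(.5549,-.1691)),("top",b,(.5537,-.1713)),("joint",c,(.5543,-.1709))):
    print(n,"keeper-mount in mount frame mm",(R@np.array([k[0]-m[0],k[1]-m[1],0]))[:2]*1e3,"dyaw",k[3]-.3335)
E
python3 s5.py
```

```text
[ 0.58680634 -0.15917977  0.16339227] [-1.57045129e+00  5.32735088e-04 -2.80821617e+00]
side
p [ 0.5549 -0.1683  0.1251  0.0869] rms px 0.56
   side [282. 135.] off -0.59 g 4.3
   side [273. 138.] off -0.01 g 4.4
   side [279. 142.] off -0.76 g 3.4
   side [288. 139.] off -0.02 g 5.3
   side [281. 136.] off 0.54 g 6.2
   side [277. 138.] off -0.15 g 4.4
   side [280. 140.] off 0.82 g 3.8
   side [284. 139.] off -0.20 g 3.8
   side [259. 138.] off 0.92 g 10.1
   side [260. 135.] off -0.79 g 8.8
   side [253. 136.] off -0.03 g 6.8
top
p [ 0.555  -0.17    0.1251  0.311 ] rms px 0.24
   top [392. 190.] off -0.37 g 5.4
   top [403. 198.] off 0.06 g 4.3
   top [410. 187.] off -0.37 g 1.9
   top [394. 155.] off 0.06 g 9.9
   top [392. 163.] off 0.00 g 6.2
joint
p [ 0.5542 -0.1709  0.1268  0.3232] rms px 0.3
   side [281. 134.] off -0.49 g 4.3
   side [274. 138.] off -0.40 g 5.6
   side [281. 141.] off 0.26 g 4.5
   side [288. 137.] off 0.18 g 7.9
   side [281. 135.] off -0.11 g 6.8
   side [277. 137.] off -0.32 g 3.7
   side [281. 139.] off -0.74 g 4.0
   side [285. 137.] off -0.24 g 4.8
   side [259. 139.] off -0.10 g 7.7
   side [259. 137.] off 0.21 g 13.2
   side [253. 138.] off 0.13 g 13.3
   top [393. 190.] off -0.12 g 5.8
   top [404. 198.] off -0.15 g 4.3
   top [394. 155.] off 0.20 g 9.8
   top [392. 163.] off -0.05 g 6.0
side keeper-mount in mount frame mm [0.23773076 0.77545401] dyaw -0.2465664334107167
top keeper-mount in mount frame mm [1.64141964 0.82486959] dyaw -0.02245991763300903
joint keeper-mount in mount frame mm [-0.13979924  0.04385765] dyaw -0.010255261960048612
```

View pics/fit2.png

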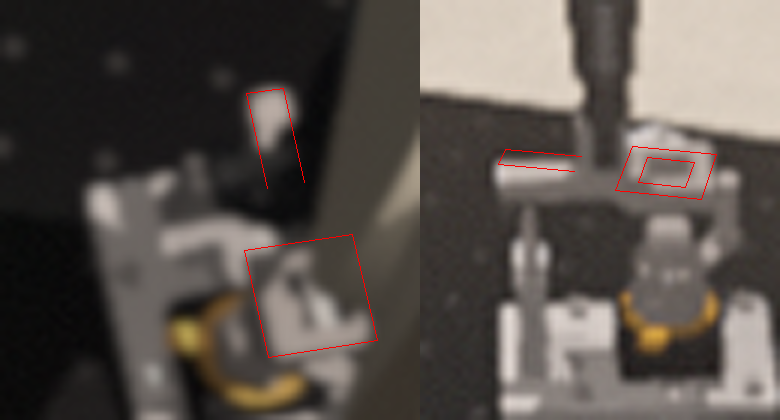

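The side-only fit slid onto wrong edges: its yaw went to 0.087, which is visibly wrong. I'll redo it with yaw fixed from the jaws and only the clearly lit edges.

```bash
cat > s6.py <<'E'
import h
from h import *
import pickle
rs,o=pickle.load(open("hover.pkl","rb"))
G={k:gaussian_filter(cv2.cvtColor(rs[k]["frame"],cv2.COLOR_RGB2GRAY).astype(float),.6) for k in rs}
tl=W([((74,8,14),(90,8,14)),((72,-8,14),(90,-8,14)),((90,-8,14),(90,8,14))])
Et={"top":tl+[RING[3]]}
Es={"side":[RING[1],RING[3]]+TAIL+HOLE[1:2]+[RING[2],HOLE[0]]+W([((-23,23,0),(90,8,0))])[:0]}
def f3(Es,p,yaw,z,win=2.0):
    p=np.array(p)
    for it in range(10):
        A=[];B=[];L=[]
        for k in Es:
            for e,(u,n,off,g) in zip(Es[k],edges_res(rs[k],G[k],p,Es[k],win if it<5 else 1.5)):
                m=(np.array(e[0])+np.array(e[1]))/2
                J=[]
                for d in np.eye(3)*1e-3:
                    J.append(n@(proj(rs[k],xf(p+[*d,0],[m]))[0]-proj(rs[k],xf(p,[m]))[0])/1e-3)
                A.append(J);B.append(off);L.append((k,u.round(0),round(off,2),round(g,1)))
        A=np.array(A);B=np.array(B)
        if z is not None: A=A[:,:2]
        w=1/np.sqrt(1+(B/.5)**2)
        s=np.linalg.lstsq(A*w[:,None],B*w,rcond=None)[0]
        p[:len(s)]+=s
    for l in L: print("  ",*l)
    return p
R=Rot.from_euler("z",-.3335).as_matrix()
ms={"side":(.5549,-.1691),"top":(.5537,-.1713),"joint":(.5543,-.1709)}
P={}
for z in(.1257,.127):
  for n,E in(("side",Es),("top",Et),("joint",{**Es,**Et})):
    p=f3(E,[.5545,-.1702,z,.3335],.3335,z if n!="joint" else None);m=ms[n];P[n]=p
    print(n,z,p.round(4),"rel mm",((R@np.array([p[0]-m[0],p[1]-m[1],0]))[:2]*1e3).round(2))
i=draw(rs["top"],P["top"],RING+TAIL,None,(350,140,70,70),6);j=draw(rs["side"],P["side"],RING+HOLE+TAIL,None,(240,110,60,70),6);cv2.imwrite("pics/fit3.png",np.hstack([i,j]))
E
python3 s6.py
```

```text
side [274. 138.] -0.21 5.7
   side [288. 137.] -0.06 7.7
   side [260. 140.] 0.01 7.6
   side [260. 137.] 0.36 12.6
   side [253. 138.] 0.55 12.8
   side [277. 138.] -0.14 3.7
   side [282. 141.] 0.18 4.6
   side [281. 135.] -0.09 6.8
side 0.1257 [ 0.5535 -0.1724  0.1257  0.3335] rel mm [-2.37 -2.71]
   top [392. 158.] -0.21 9.3
   top [398. 157.] 0.22 9.3
   top [394. 155.] 0.03 10.1
   top [405. 197.] 0.03 4.2
top 0.1257 [ 0.5558 -0.1725  0.1257  0.3335] rel mm [ 1.54 -1.85]
   side [274. 138.] -0.38 5.6
   side [288. 137.] 0.18 7.9
   side [259. 139.] -0.09 7.7
   side [259. 137.] 0.27 13.3
   side [253. 138.] 0.21 13.3
   side [277. 137.] -0.35 3.7
   side [281. 141.] 0.31 4.5
   side [281. 135.] -0.15 6.7
   top [391. 158.] -0.11 9.6
   top [398. 158.] 0.32 9.0
   top [394. 155.] 0.24 9.8
   top [405. 198.] -0.19 4.1
joint 0.1257 [ 0.5546 -0.1723  0.1261  0.3335] rel mm [-0.15 -1.43]
   side [274. 138.] -0.22 5.7
   side [289. 137.] -0.07 7.7
   side [260. 140.] 0.01 7.6
   side [260. 137.] 0.35 12.7
   side [253. 138.] 0.5 12.8
   side [277. 138.] -0.14 3.7
   side [282. 141.] 0.17 4.6
   side [281. 135.] -0.09 6.8
side 0.127 [ 0.553  -0.1704  0.127   0.3335] rel mm [-2.26 -0.6 ]
   top [392. 158.] -0.2 9.3
   top [398. 157.] 0.22 9.3
   top [394. 155.] 0.02 10.1
   top [405. 197.] 0.01 4.2
top 0.127 [ 0.5553 -0.1722  0.127   0.3335] rel mm [ 1.24 -1.39]
   side [274. 138.] -0.38 5.6
   side [288. 137.] 0.18 7.9
   side [259. 139.] -0.09 7.7
   side [259. 137.] 0.27 13.3
   side [253. 138.] 0.21 13.3
   side [277. 137.] -0.35 3.7
   side [281. 141.] 0.31 4.5
   side [281. 135.] -0.15 6.7
   top [391. 158.] -0.11 9.6
   top [398. 158.] 0.32 9.0
   top [394. 155.] 0.25 9.8
   top [405. 198.] -0.19 4.1
joint 0.127 [ 0.5546 -0.1723  0.1261  0.3335] rel mm [-0.15 -1.44]
```

View pics/fit3.png

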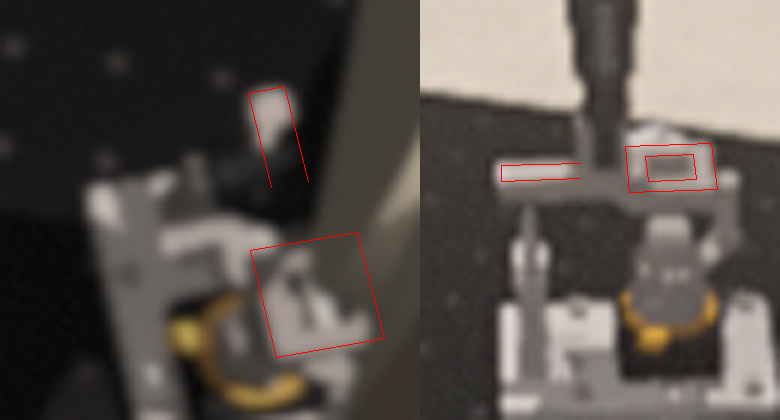

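Jointly the keeper sits about (−0.15, −1.4) mm off in the mount frame, but the two cameras disagree in x by 3.5 mm. As a cross-check I'll fit the square head itself, which is at nearly the keeper's height, in the starting pictures.

```bash
cat > s7.py <<'E'
from h import *
import pickle
rs0,o=pickle.load(open("hover.pkl","rb"))
rs={k:dict(rs0[k],frame=cv2.imread(f"pics/{k}0.png")[:,:,::-1].copy()) for k in rs0}
G={k:gaussian_filter(cv2.cvtColor(rs[k]["frame"],cv2.COLOR_RGB2GRAY).astype(float),.5) for k in rs}
R=Rot.from_euler("z",-.3335).as_matrix()
ms={"side":(.5549,-.1691),"top":(.5537,-.1713)}
for k in rs:
  for s in(8,9,10,11,12):
    E=W(rect(-s,s,-s,s,96 if s<12 else 90));p=np.array([*ms[k],.0091,.3335])
    for it in range(12):
        A=[];B=[];L=[]
        for e,(u,n,off,g) in zip(E,edges_res(rs[k],G[k],p,E,1.5)):
            m=(np.array(e[0])+np.array(e[1]))/2
            A.append([n@(proj(rs[k],xf(p+[*d,0],[m]))[0]-proj(rs[k],xf(p,[m]))[0])/1e-3 for d in np.eye(3)[:2]*1e-3]);B.append(off);L.append((u.round(0),round(off,2),round(g,1)))
        p[:2]+=.7*np.linalg.lstsq(np.array(A),np.array(B),rcond=None)[0]
    print(k,s,"head rel plate mm",((R@np.array([p[0]-ms[k][0],p[1]-ms[k][1],0]))[:2]*1e3).round(2),[l[1:] for l in L])
    if s==10:
        im=draw(rs[k],p,E,None,((380,175,40,40) if k=="top" else (260,130,40,40)),9);cv2.imwrite(f"pics/head_{k}.png",im)
cv2.imwrite("pics/head.png",np.hstack([cv2.imread(f"pics/head_{k}.png") for k in rs]))
E
python3 s7.py
```

```text
top 8 head rel plate mm [ 0.85 -1.17] [(np.float64(0.68), np.float64(1.7)), (np.float64(0.4), np.float64(6.0)), (np.float64(0.68), np.float64(8.0)), (np.float64(0.4), np.float64(7.0))]
top 9 head rel plate mm [ 0.77 -0.89] [(np.float64(0.41), np.float64(1.9)), (np.float64(0.16), np.float64(5.9)), (np.float64(0.41), np.float64(8.7)), (np.float64(0.15), np.float64(7.2))]
top 10 head rel plate mm [ 0.65 -0.68] [(np.float64(0.14), np.float64(2.2)), (np.float64(-0.1), np.float64(5.5)), (np.float64(0.14), np.float64(8.9)), (np.float64(-0.1), np.float64(7.0))]
top 11 head rel plate mm [ 0.57 -0.5 ] [(np.float64(-0.16), np.float64(2.4)), (np.float64(-0.39), np.float64(5.0)), (np.float64(-0.16), np.float64(8.5)), (np.float64(-0.38), np.float64(6.4))]
top 12 head rel plate mm [-1.86 -7.6 ] [(np.float64(0.74), np.float64(11.6)), (np.float64(0.33), np.float64(4.7)), (np.float64(0.64), np.float64(6.3)), (np.float64(0.34), np.float64(4.3))]
side 8 head rel plate mm [-0.96 -0.41] [(np.float64(0.11), np.float64(11.6)), (np.float64(0.8), np.float64(9.7)), (np.float64(0.11), np.float64(5.7)), (np.float64(0.81), np.float64(10.8))]
side 9 head rel plate mm [-0.96 -0.51] [(np.float64(0.06), np.float64(11.5)), (np.float64(0.55), np.float64(10.5)), (np.float64(0.06), np.float64(5.6)), (np.float64(0.56), np.float64(11.7))]
side 10 head rel plate mm [-0.94 -0.41] [(np.float64(-0.01), np.float64(11.3)), (np.float64(0.31), np.float64(10.9)), (np.float64(-0.03), np.float64(5.4)), (np.float64(0.32), np.float64(12.1))]
side 11 head rel plate mm [-0.94 -0.7 ] [(np.float64(-0.05), np.float64(11.0)), (np.float64(0.09), np.float64(10.9)), (np.float64(-0.06), np.float64(5.2)), (np.float64(0.09), np.float64(12.2))]
side 12 head rel plate mm [-1.36 -9.02] [(np.float64(-0.06), np.float64(10.8)), (np.float64(-0.13), np.float64(10.6)), (np.float64(-0.2), np.float64(4.9)), (np.float64(-0.12), np.float64(11.9))]
```

View pics/head.png

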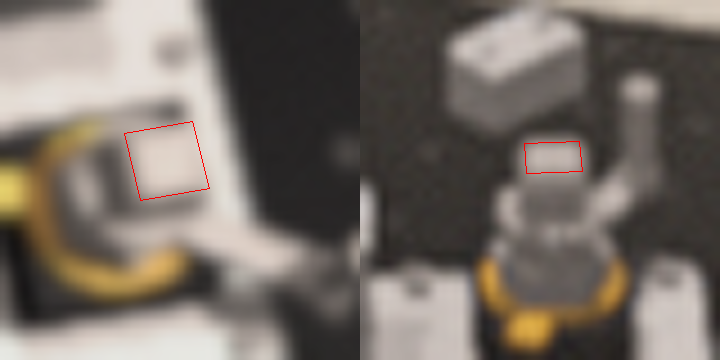

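The head fit shows a height-dependent camera bias with the same signs. With that removed, the keeper is about (−0.25, −0.8) mm off, and the taper can capture that. I'll correct for it and lower in small steps, with lateral compliance on the wrist force.

```bash
cat > s8.py <<'E'
from workcell import *
from h import *
M=np.array([.5545,-.1694]);ym=.3335
f=M+.034*np.array([np.cos(ym),np.sin(ym)]);R=Rot.from_euler("z",-ym).as_matrix()
bot.servo_line([*f,.150],velocity=.05);bot.dwell(.3)
def F(n=4):
    v=[]
    for i in range(n): v.append(get_obs()["wrist_force"]);bot.dwell(.01)
    return np.mean(v,0)
F0=F(10);print("bias",F0.round(2),get_obs()["time_s"])
x=f.copy();z=.150
for i in range(60):
    z-=.0012
    bot.servo_line([*x,z],velocity=.03);bot.dwell(.03)
    d=F()-F0;dm=R@d
    o=get_obs();print("z %.4f act %.4f"%(z,o["position"][2]),dm.round(1),((R@np.array([*(x-f),0]))[:2]*1e3).round(2),o["ft_torque"].round(2))
    if d[2]>12 or np.hypot(*d[:2])>15: print("STOP");break
    if np.hypot(*d[:2])>1.5: x=x+np.clip(d[:2]*.00012,-.0006,.0006)
    if z<.1165: break
print(get_obs()["time_s"])
E
python3 s8.py
```

```text
bias [-0.16  0.04 -1.74] 9.325
z 0.1488 act 0.1488 [ 0.1  0.1 -0.3] [0. 0.] [ 0.05 -0.02 -0.05]
z 0.1476 act 0.1476 [0.3 0.3 0.1] [0. 0.] [ 0.05 -0.03  0.04]
z 0.1464 act 0.1464 [ 0.4 -0.2 -0.1] [0. 0.] [ 0.06 -0.03 -0.  ]
z 0.1452 act 0.1452 [ 0.4 -0.1 -0.3] [0. 0.] [ 0.1  -0.05 -0.04]
z 0.1440 act 0.1439 [ 0.3  0.1 -0.5] [0. 0.] [ 0.03 -0.04  0.04]
z 0.1428 act 0.1428 [-0.   0.2 -0.1] [0. 0.] [-0.03 -0.02  0.01]
z 0.1416 act 0.1416 [ 0.4 -0.1  0.1] [0. 0.] [-0.01 -0.05 -0.07]
z 0.1404 act 0.1404 [-0.1 -0.1  0.3] [0. 0.] [-0.07 -0.03 -0.  ]
z 0.1392 act 0.1392 [-0.   0.   0.1] [0. 0.] [-0.04 -0.04 -0.02]
z 0.1380 act 0.1380 [ 0.   0.3 -0.3] [0. 0.] [ 0.01 -0.04 -0.  ]
z 0.1368 act 0.1368 [-0.3 -0.4 -0.2] [0. 0.] [0.03 0.01 0.02]
z 0.1356 act 0.1355 [ 0.1 -0.4 -0.4] [0. 0.] [-0.03 -0.01  0.02]
z 0.1344 act 0.1344 [-0.1  0.2 -0.1] [0. 0.] [-0.   -0.03  0.02]
z 0.1332 act 0.1331 [-0.4 -0.2 -0.1] [0. 0.] [ 0.03 -0.04  0.01]
z 0.1320 act 0.1320 [ 0.  -0.  -0.5] [0. 0.] [-0.03 -0.04  0.04]
z 0.1308 act 0.1308 [-0.1 -0.4 -0. ] [0. 0.] [-0.05  0.01 -0.03]
z 0.1296 act 0.1295 [ 0.3 -0.3  0.2] [0. 0.] [-0.02 -0.03 -0.  ]
z 0.1284 act 0.1284 [ 0.2  0.  -0.2] [0. 0.] [-0.   -0.03  0.05]
z 0.1272 act 0.1272 [ 0.5 -0.4 -0.1] [0. 0.] [ 0.05  0.06 -0.03]
z 0.1260 act 0.1260 [ 0.2  0.6 -0.1] [0. 0.] [-0.03 -0.03 -0.03]
z 0.1248 act 0.1248 [ 0.3  0.5 -0.3] [0. 0.] [ 0.02 -0.06 -0.  ]
z 0.1236 act 0.1236 [ 0.1 -0.4  0.3] [0. 0.] [ 0.03  0.03 -0.03]
z 0.1224 act 0.1224 [-0.   0.6  0. ] [0. 0.] [-0.05 -0.   -0.04]
z 0.1212 act 0.1212 [ 0.4 -0.2  0.1] [0. 0.] [0.04 0.02 0.  ]
z 0.1200 act 0.1203 [-0.3  0.3  3.3] [0. 0.] [0.04 0.07 0.08]
z 0.1188 act 0.1202 [-4.   2.3 15.6] [0. 0.] [0.16 0.72 0.04]
STOP
17.5583
```

It slid down with no lateral force and seated at TCP z 0.1203. I had predicted 0.120, so it is fully home. Release, back off and check.

```bash
cat > s9.py <<'E'
from workcell import *
from h import *
M=np.array([.5545,-.1694]);ym=.3335
f=M+.034*np.array([np.cos(ym),np.sin(ym)]);R=Rot.from_euler("z",-ym).as_matrix()
bot.servo_line([*f,.1202],velocity=.03)
hand.move_gripper(.04);print(get_obs()["wrist_force"].round(1))
bot.servo_line([*f,.22],velocity=.2)
# retreat to -y side, on the way to the lever
g=M+np.array([.03,-.26]);bot.reach([*g,.24],quat(ym,1));print(get_obs()["time_s"])
rs={k:vision.read_camera(k) for k in("top","side")}
P=[*M,.0091,ym]; home=[*M,.0831,ym]
i=draw(rs["top"],home,RING,None,(355,150,80,80),5);j=draw(rs["side"],home,RING+FIN,None,(235,110,80,80),5);cv2.imwrite("pics/home.png",np.hstack([i,j]))
import pickle;pickle.dump(rs,open("home.pkl","wb"))
p=back(rs["top"],(421.6,203.4),.0991);m=(.5537,-.1713)
d=R@np.array([p[0]-m[0],p[1]-m[1],0])*1e3-[.65,-.7,0];print("pin top",d,np.hypot(*d[:2]),np.degrees(np.arctan2(d[1],d[0])))
E
python3 s9.py
```

```text
[-0.4 -0.1 -0. ]
19.9083
pin top [-38.05253283 -54.99866507   0.        ] 66.87935716141429 -124.67862462713256
```

View pics/home.png

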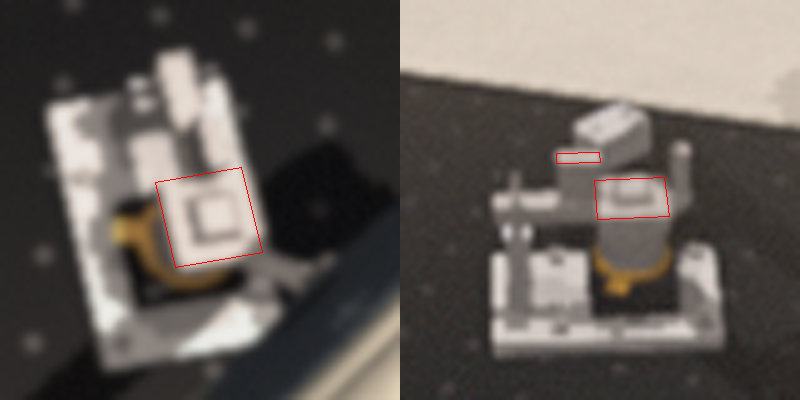

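Keeper home: the head stands up through the ring and the tail lies between the fork pins. The model overlay matches both views within about 1 px. The lever pin is measured at −124.7° with radius 66.9 mm, against 65 mm nominal. Next I plan the push with the fingers closed and check IK before moving.

```bash
cat > push.py <<'E'
from workcell import *
from h import *
M=np.array([.5545,-.1694]);ym=.3335;ZT=.094
def pose(phi,gap=0.,z=ZT,fl=0):
    a=ym+phi;r=np.array([np.cos(a),np.sin(a)]);t=np.array([-np.sin(a),np.cos(a)])
    c=M+.065*r+(.017+gap)*t
    y=(a-np.pi/2+np.pi/2)%np.pi-np.pi/2
    # keep continuous: jaw axis = radial
    return [*c,z],quat(a+2*np.pi-np.pi/2,fl),t
E
cat > s10.py <<'E'
from push import *
for fl in(0,1):
    for d in(-124.7,-160,-205):
        p,q,t=pose(np.radians(d),.012 if d==-124.7 else 0,fl=fl);s=kinematics.solve_ik(p,q);print(fl,d,np.round(p,3),None if s is None else s.round(2))
print(get_obs()["joint_pos"].round(2))
E
python3 s10.py
```

```text
0 -124.7 [ 0.565 -0.24   0.094] [-0.4   0.51  1.77 -0.    0.85  1.44]
0 -160 [ 0.515 -0.224  0.094] [-0.41  0.45  1.89 -0.    0.8   2.05]
0 -205 [ 0.488 -0.18   0.094] [-0.36  0.4   1.98 -0.    0.76  2.89]
1 -124.7 [ 0.565 -0.24   0.094] [-0.4   0.51  1.77 -0.    0.85 -1.7 ]
1 -160 [ 0.515 -0.224  0.094] [-0.41  0.45  1.89 -0.    0.8  -1.09]
1 -205 [ 0.488 -0.18   0.094] [-0.36  0.4   1.98 -0.    0.76 -0.25]
[-0.63  0.51  1.4   0.    1.22  0.6 ]
```

```bash
cat > s11.py <<'E'
from push import *
def F(n=3):
    v=[]
    for i in range(n): v.append(get_obs()["wrist_force"]);bot.dwell(.008)
    return np.mean(v,0)
phi0=np.radians(-124.7)
hand.move_gripper(0.)
p,q,t=pose(phi0,.012,.19,1);bot.reach(p,q)
p,q,t=pose(phi0,.012,ZT,1);bot.servo_line(p,velocity=.12);bot.dwell(.25)
F0=F(8);print("down",F0.round(2),get_obs()["time_s"],get_obs()["gripper_width"])
phi=phi0+.012/.065;ft=0;res="";log=[]
while True:
    if ft<3: ds=.0018
    elif ft<8: ds=.0022
    elif ft<12: ds=.0010
    else: ds=.0006
    phi-=ds/.065
    p,q,t=pose(phi,0,ZT,1)
    bot.servo_line(p,ori=q,velocity=.03)
    d=F()-F0;ft=d[:2]@t;o=get_obs();log.append(np.linalg.norm(d))
    print("%.1f deg t %.2f ft %.1f |F| %.1f Fz %.1f"%(np.degrees(phi),o["time_s"],ft,log[-1],d[2]))
    if ft>=16.9: res="tight";break
    if np.linalg.norm(d)>20: res="high";break
    if o["time_s"]>47: res="time";break
    if np.degrees(phi)<-205: res="angle";break
print(res,"max",max(log))
import json;json.dump(dict(phi=phi,F0=list(F0)),open("st.json","w"))
E
python3 s11.py
```

```text
down [-0.08 -0.26  0.12] 23.725 -0.00020152285337277702
-115.7 deg t 24.06 ft 0.4 |F| 0.7 Fz -0.1
-117.3 deg t 24.33 ft 0.2 |F| 0.6 Fz -0.5
-118.9 deg t 24.61 ft 0.6 |F| 1.3 Fz -1.2
-120.5 deg t 24.88 ft 0.0 |F| 0.4 Fz 0.4
-122.1 deg t 25.16 ft -0.1 |F| 0.3 Fz -0.1
-123.6 deg t 25.43 ft 0.5 |F| 1.3 Fz 0.1
-125.2 deg t 25.71 ft 1.1 |F| 1.2 Fz 0.4
-126.8 deg t 25.98 ft 1.0 |F| 1.5 Fz 0.7
-128.4 deg t 26.26 ft 1.6 |F| 1.8 Fz -0.7
-130.0 deg t 26.53 ft 4.3 |F| 4.6 Fz -0.9
-131.9 deg t 26.81 ft 4.3 |F| 4.6 Fz -0.4
-133.9 deg t 27.08 ft 3.5 |F| 4.0 Fz 0.2
-135.8 deg t 27.36 ft 3.3 |F| 3.8 Fz -0.0
-137.7 deg t 27.63 ft 3.4 |F| 3.8 Fz 0.9
-139.7 deg t 27.91 ft 3.1 |F| 4.3 Fz 1.0
-141.6 deg t 28.18 ft 3.4 |F| 4.6 Fz 0.5
-143.6 deg t 28.46 ft 3.3 |F| 4.3 Fz 1.1
-145.5 deg t 28.73 ft 3.7 |F| 4.9 Fz 1.1
-147.4 deg t 29.01 ft 3.5 |F| 4.6 Fz 1.0
-149.4 deg t 29.28 ft 3.0 |F| 4.0 Fz 0.9
-151.0 deg t 29.56 ft 3.6 |F| 4.5 Fz 0.1
-152.9 deg t 29.83 ft 3.7 |F| 4.3 Fz 1.1
-154.8 deg t 30.11 ft 2.6 |F| 3.8 Fz 1.1
-156.4 deg t 30.38 ft 3.8 |F| 4.7 Fz 0.7
-158.4 deg t 30.66 ft 3.0 |F| 4.1 Fz 0.8
-160.3 deg
[... 1048 characters left out ...]
14.5 Fz -3.0
-188.3 deg t 37.81 ft 14.5 |F| 14.8 Fz -3.0
-188.9 deg t 38.08 ft 15.1 |F| 15.4 Fz -3.1
-189.4 deg t 38.36 ft 14.4 |F| 14.7 Fz -2.9
-189.9 deg t 38.63 ft 14.8 |F| 15.0 Fz -2.4
-190.5 deg t 38.91 ft 15.1 |F| 15.3 Fz -2.9
-191.0 deg t 39.18 ft 15.1 |F| 15.5 Fz -3.0
-191.5 deg t 39.46 ft 15.9 |F| 16.1 Fz -2.4
-192.0 deg t 39.73 ft 15.5 |F| 15.8 Fz -2.8
-192.6 deg t 40.01 ft 15.9 |F| 16.1 Fz -2.6
-193.1 deg t 40.28 ft 16.1 |F| 16.3 Fz -2.6
-193.6 deg t 40.56 ft 16.6 |F| 16.8 Fz -2.3
-194.2 deg t 40.83 ft 16.6 |F| 16.8 Fz -2.3
-194.7 deg t 41.11 ft 16.7 |F| 16.9 Fz -2.2
-195.2 deg t 41.38 ft 16.8 |F| 17.0 Fz -2.6
-195.7 deg t 41.66 ft 17.1 |F| 17.2 Fz -2.0
tight max 17.18854807103485
```

17.1 N reached smoothly, peak 17.2 N. Back off, lift and look.

```bash
cat > s12.py <<'E'
from push import *
import json,pickle
phi=json.load(open("st.json"))["phi"]
p,q,t=pose(phi,.015,ZT,1);bot.servo_line(p,ori=q,velocity=.05)
p,q,t=pose(phi,.015,.2,1);bot.servo_line(p,velocity=.2)
p=[.50,-.42,.25];bot.reach(p,q);print(get_obs()["time_s"],get_obs()["wrist_force"].round(1))
rs={k:vision.read_camera(k) for k in("top","side")};pickle.dump(rs,open("end.pkl","wb"))
home=[*M,.0831,ym]
i=draw(rs["top"],home,RING,None,(355,150,80,80),5);j=draw(rs["side"],home,RING+FIN,None,(235,110,80,80),5);cv2.imwrite("pics/end.png",np.hstack([i,j]))
cv2.imwrite("pics/end_top.png",rs["top"]["frame"][:,:,::-1])
cv2.imwrite("pics/end_side.png",rs["side"]["frame"][:,:,::-1])
# brass tab: yellow centroid before/after, side+top
r0=pickle.load(open("home.pkl","rb"))
for k in rs:
  for n,r in(("before",r0),("after",rs)):
    h=cv2.cvtColor(r[k]["frame"],cv2.COLOR_RGB2HSV);m=cv2.inRange(h,(18,120,150),(35,255,255));x=np.argwhere(m[120:240,230:440]);print(k,n,len(x),x.mean(0)[::-1]+[230,120] if len(x) else 0)
E
python3 s12.py
```

```text
43.675 [-0.2  0.5 -0.3]
top before 7 [379.         195.71428571]
top after 0 0
side before 5 [278.6 166.2]
side after 2 [277.  165.5]
```

View pics/end.png

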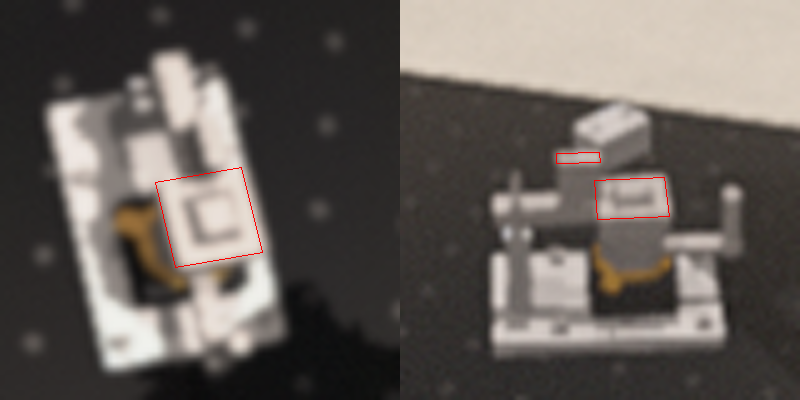

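View pics/end_top.png

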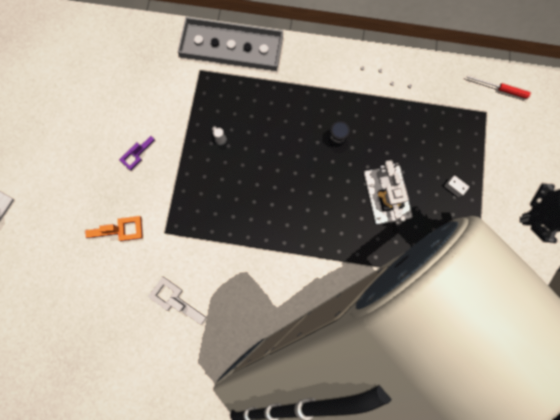

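The keeper is still home. Its side overlay is unchanged, and the tail swung only about 1 px within the fork's clearance, roughly 0.03 rad. The lever now points to about −190°. The brass tab moved from crop (122,232) to (125,215) in the top view and about 2 px in the side view, i.e. 5 mm or more. The bystanders have not moved and the arm is clear.

```bash
python3 -c "
from workcell import *
hand_in();print(get_obs()['time_s'])"
```

```text
the job is handed in; nothing more can be done
the job is handed in; nothing more can be done
```

I fitted the keeper over the screw's square head and tightened the jam nut. The job is handed in at about 44 s on the robot's clock, with the arm clear of everything.

- **Keeper:** I gripped the small grey keeper by its fin and lowered it over the head with its tail in the fork. It met almost no side force and seated at the height I had predicted, TCP z 0.1203 m against 0.120 m. In the last pictures it is still fully home.
- **Nut:** I pushed the lever clockwise by its pin with closed fingers. The nut bit at a commanded lever angle of about −173°. The washer gave at about 13 N, and I stopped at 17.1 N. The highest force reading was 17.2 N.
- **Washer tab:** it moved about 5 mm or more clockwise, judged by eye in both pictures. My automatic colour measurement of the tab failed, because too few yellow pixels were left in shadow.
- **Screw:** the keeper turned only about 0.03 rad, inside the fork's clearance. I take the screw to be within the 0.2 rad limit because the keeper holds it; I did not measure the screw's own angle.
- **Other parts:** the lens, post holder and spacer block look unmoved.

Two checks disagreed:
- **Camera disagreement:** the two cameras differed by up to about 3.5 mm in x on the held keeper. I corrected part of that against the screw head before lowering.
- **Lever travel:** the push from yield to 17 N covered about 0.22 rad of commanded travel, against 0.15 rad expected. I put this down to slack in the keeper and give in the arm, but did not confirm it.

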